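Key and seat the date keeper's lid

TASK

The bamboo lid of the round steel date keeper is still standing up off its drum. With a fingertip against its raised rib, turn the lid until the notch in its edge is over the steel pin on the drum, then gently press the lid down fully home and leave it there with the hand clear. Only push: do not pinch the rib or lift the lid, and leave the cups and everything else on the sideboard where they are.

Things in the scene. Friction and masses are not known exactly. Their poses are not given: they have to be found in the camera images.
- keeper: Round stainless steel drum, 140 mm across, 80 mm high, fixed to the sideboard, standing at any yaw. Origin: centre of its underside on the sideboard. Its x axis points out along the pin.
- pin (a point): The key pin: a level round steel bar 12 mm thick lying radially on the drum's rim, 56 to 97 mm from the drum's axis; its outer 27 mm stands out beyond the lid on an 18 mm wide lug and shows from above. The point lies on the pin's centre line, 62 mm from the drum's axis, 87.5 mm above the sideboard (pin top at 93.5 mm).
- lid_center (a point): Centre of the bamboo lid's flat top, on the turning axis, which is upright and is the drum's own axis. The lid is a disc 140 mm across and 14 mm thick; its top is 108 mm above the sideboard while it stands up, 95 mm when home. It turns freely either way without end, with light friction (0.08 N m), and stays where it is left.
- notch (a point): The one notch in the lid's edge, open outward, cut right through, 20 mm wide with parallel sides, from 52 mm off the axis out to the edge. The point lies mid-width in the notch, 62 mm from the axis, level with the lid's top. The lid can go down only with the notch over the pin: 4 mm play each way, and the pin's round top centres it a little further.
- rib (a point): The raised radial rib to push on, opposite the notch: 38 mm long (24 to 62 mm from the axis), 12 mm thick. The point is the middle of its top edge, 43 mm from the axis and 18 mm above the lid's top. Its 6 mm core is 18 mm high, flanked by two 3 mm slats 14 mm high.
- rib_a: Slat on the rib's one side (38 x 3 x 14 mm), fixed to the lid: the clockwise side, seen from above. Origin: centre of its underside, on the lid's top.
- rib_b: The same slat on the rib's counter-clockwise side.
- lid: The lid as a whole: origin on the turning axis at the lid's underside, x axis towards the notch, z up.
- lid_drop (a joint): How far the lid has gone down, in m: 0 standing up as at the start, 0.013 home; negative if lifted. A rubber gasket holds it wherever it is left; pressing it down takes about 5 to 8 N anywhere on its top, and it stops hard at 0.013. With the notch off the pin it goes down less than 1.5 mm.
- dallah: Stainless steel coffee pot, 228 mm high, belly 124 mm across, with spout and handle (100 mm out). Stands loose; leave alone. Origin: centre of its underside.
- cup_a: Tulip-shaped glass tea cup, 80 mm high, 60 mm across, standing loose near the drum; leave alone. Origin: centre of its underside.
- cup_b: The other glass tea cup, same size; leave alone.
- coaster: Square bamboo coaster 95 x 95 x 8 mm lying loose near the drum; leave alone. Origin: centre of its underside.
- dish: White bowl, 110 mm across, 32 mm high, loose; leave alone. Origin: centre of its underside.
- spoon: Steel spoon 140 mm long lying loose; leave alone.
- basket_lid (a joint): Hinge of the lid of the closed rattan-look date basket (160 x 200 mm, 85 mm high plus an 8 mm lid and a 45 mm knob): 0 closed, grows as it opens. Leave closed.
Not all that is in view belongs to the job. What is shaped like the keeper but blue, red or turquoise is not meant.

How it is judged:
On the way, in this order (a step that is already met when the one before it is completed fails the run):
1. the lid is turned, still up, until its notch is over the pin (within 6 mm) (horizontal distance between notch and pin below 0.006 m and value of joint lid_drop below 0.003 m), for 0.1 s.
2. the lid is pressed home (value of joint lid_drop above 0.011 m), for 0.1 s.
At the end, for the whole second after the job is handed in: The notch lies over the pin (within 5.5 mm), the lid is down at least 11 of its 13 mm and at rest, and pot, cups, coaster, dish, spoon and basket are where they were (within 25 mm; pot 30 mm) (horizontal distance between notch and pin below 0.0055 m and value of joint lid_drop above 0.011 m and linear speed of lid below 0.01 m/s and angular speed of lid below 0.05 rad/s and value of joint basket_lid below 0.2 rad and distance of dallah from where it was at the start of the episode below 0.03 m and distance of each of cup_a, cup_b, coaster, dish, spoon from where it was at the start of the episode below 0.025 m); the robot touches nothing.
It fails at once if the lid is lifted (more than 4 mm above its start) (value of joint lid_drop below -0.004 m).
It fails at once if the rib is pinched: both of its sides pressed at once by the fingers (over 1.5 N each) (contact force between the fingers and rib_a above 1.5 N and contact force between the fingers and rib_b above 1.5 N).
It fails at once if the lid is forced: more than 60 N on it (contact force between any of the arm, the fingers and lid above 60 N).
It fails at once if a bystander is moved, lifted or carried (25 mm; pot 30 mm), or the basket opened (distance of dallah from where it was at the start of the episode above 0.03 m or distance of any of cup_a, cup_b, coaster, dish, spoon from where it was at the start of the episode above 0.025 m or value of joint basket_lid above 0.2 rad).
It fails at once if a cup or the pot is tipped over (angle between any of dallah, cup_a, cup_b's own z axis and vertical above 0.5 rad).
It also fails if it takes over 48 s, if anything falls off the work surface, if the arm or the gripper's body presses on something with over 40 N, if the wrist force passes 120 N, or if a joint passes its speed limit or range.

ROBOT

A 6-joint arm with a two-finger parallel gripper is mounted at the origin on the work surface. World frame = base frame: x ahead of the robot, y to its left, z up, the work surface at z = 0. Lengths are in m, angles in rad, forces in N, time in s.
With the tool pointing down it reaches from about 0.35 to 0.775 m from the base axis. Payload 7.3 kg.
Tool frame: the origin (TCP) lies at the very end of the fingers, on their centre line; the grasp point (between the pads) lies 19 mm behind it; x points along the fingers, y is the direction in which the jaws open and shut, and the axes are right-handed (so a half turn about x gives the same grasp; the last joint's range is limited). The gripper opens to 92 mm and grips with 3 to 60 N. Pads are 19 mm wide; open, the fingers measure 130 mm over their backs; the gripper's body (75 mm by 190 mm) begins 47 mm behind the grasp point.
Start: joints at [1.057, 0.342, 1.524, -0, 1.275, -0.146], TCP at [0.189, 0.49, 0.227] pointing down, gripper open.
Joint ranges: [-2.53, 2.53], [-0.77, 2.02], [0.04, 2.7], [-1, 4.14], [0.28, 2.66], [-3.11, 3.11]. Speed limits (rad/s): [2.57, 2.57, 3.14, 3.14, 3.14, 3.14].

INTERFACE

Orientations are given as [roll, pitch, yaw] about the fixed x, y, z axes, in that order (R = Rz(yaw) Ry(pitch) Rx(roll)).
In Python, from cell import observe, vision, job gives the robot as it stands.
- The arm moves only by the tool send_rows, never from a script. Its argument "motion" is a list of rows, each an object with "hand": the opening, from -1 (shut) to 1 (fully open), so that 0 is half open; "slide": the shift along the tool's x, y, z in mm, a list of three; "spin": the turn about the tool's x in rad. In form: [{"hand": hand, "slide": [tx, ty, tz], "spin": spin}, ...]. A call has 1 to 8 rows; each row shifts and turns the pose as measured when the row begins, along the tool's axes as they then stand; what a row does not reach is not made up. A row lasts 1/10 s, in which the tool goes at most 50 mm and 8.59 degrees, less where a joint would pass 70% of its speed; a pose out of reach is approached as far as the arm can. A call with a gripper value outside its range is refused whole. The fingers move at their own pace and stop on an object; "grip_force" is the grip in N (left out, the last holds). Time passes only in rows, so rows that do not move let the fingers close. It gives the time, the measured TCP pose, the force and the opening at its end, in the units of the state.
- observe(): the state, without advancing time (a new reading comes with each control period).
- vision.read_camera(name): name is "side" or "top" or "wrist"; returns a dict with "pixels" (420x560x3 uint8, blue, green, red), "range_z" (420x560 float32, m along the optical axis (not along the pixel's ray), 0 where there is no reading), "fx", "fy", "cx", "cy" (pixels), "world_from_camera" (4x4, takes a point from camera to world coordinates); the wrist camera has in their place "T_tool_cam" (4x4, takes a point from camera to tool coordinates, whose origin is the TCP and whose axes are the tool frame's). Camera axes: x right, y down, z forward; pixel columns grow to the right and rows downward; lengths in m; the calibration is good to about 2 mm. A picture is of the moment at which its call begins: read the wrist's pose just before it.
- job.hand_in(): hands the job in, once; it reports no verdict.
Trained networks look in a picture, given as the dict that the camera call returned (one of the last four; its "shot" number tells which), for a name from the list of things; names that differ only in an ending like _2 or _b are one class to them, and where a whole thing is asked for, a point or a joint stands for the part that bears it (a point fixed in the world has none). Each returns a list of dicts, best first, with "conf" (0 to 1); they miss things now and then, are a little off and sometimes report something else, mostly with a low value. They report only what shows in the picture. A call takes as long as a camera call. They do not tell look-alikes from the thing itself.
- vision.search_frame(picture, thing): "uv" ([column, row] in pixels, amid what is visible of it).
- vision.cut_out(picture, thing): "mask" (420x560 bool, what is visible of it) and "uv" ([column, row] in pixels, amid what is visible of it).
The state is a dict: "time": time; "qpos": joint angles; "qvel": joint speeds; "joint_efforts": joint torques, N m; "tool_pos": TCP position; "tool_rot": TCP orientation; "contact_force": force on the tool from outside, world axes, zero at the start; "torque": the same for the moment, N m; "opening": finger opening in m.
Only numpy, scipy, OpenCV 4.12 (cv2) and the standard library are available. Lean on these libraries where they do the work, as an engineer would, in place of code of your own. Each camera call takes 0.05 s, during which the arm holds its last target.

## Working session

There is one attempt and no reset: what is moved stays moved. The work goes in short steps, Python scripts to look and compute and a tool call to move; the robot and the scene stay as the last step left them, time stands still between calls to the robot, and variables do not carry over. Pictures are saved under pics/ and viewed, and the job is handed in when it is done.

Besides the shell and the picture viewer there is one more tool, called after "Call:" by a JSON object that holds its "name" and its "arguments". send_rows: Moves the arm, as the interface text tells. Its arguments: {"type":"object","properties":{"motion":{"type":"array","items":{"type":"object","properties":{"hand":{"type":"number"},"slide":{"type":"array","items":{"type":"number"}},"spin":{"type":"number"}}}},"grip_force":{"type":"number"}},"required":["motion"]}

```bash
ls; mkdir -p pics; python3 - <<'E'
from cell import observe, vision, job
import cv2,numpy as np
s=observe();print({k:np.round(v,3).tolist() for k,v in s.items()})
for n in ['top','side','wrist']:
    p=vision.read_camera(n);cv2.imwrite(f'pics/{n}0.png',p['pixels']);np.savez(f'{n}0.npz',**{k:v for k,v in p.items()})
    print(n,p.keys(),p['fx'])
    for t in ['keeper','pin','lid_center','notch','rib']:
        print(t,[(np.round(d['uv']).tolist(),round(d['conf'],2)) for d in vision.search_frame(p,t)])
E
```

```text
pics
{'time': 0.0, 'qpos': [1.057, 0.343, 1.525, -0.0, 1.275, -0.146], 'qvel': [0.001, -0.0, 0.001, 0.0, -0.0, 0.002], 'joint_efforts': [-0.002, -43.124, -24.422, 0.071, 0.056, -0.0], 'tool_pos': [0.189, 0.49, 0.226], 'tool_rot': [-1.714, 1.569, -2.082], 'contact_force': [0.069, -1.245, -0.67], 'torque': [0.008, -0.012, 0.039], 'opening': 0.092}
top dict_keys(['pixels', 'range_z', 'fx', 'fy', 'cx', 'cy', 'world_from_camera', 'shot']) 395.47447431796394
keeper [([236.0, 149.0], 0.85), ([336.0, 207.0], 0.81), ([265.0, 222.0], 0.67), ([301.0, 285.0], 0.62)]
pin [([235.0, 150.0], 0.82), ([338.0, 204.0], 0.76), ([299.0, 287.0], 0.74), ([270.0, 216.0], 0.65)]
lid_center [([339.0, 203.0], 0.86), ([298.0, 287.0], 0.81), ([263.0, 211.0], 0.77), ([231.0, 142.0], 0.65)]
notch [([266.0, 215.0], 0.8), ([336.0, 205.0], 0.76), ([296.0, 284.0], 0.7), ([230.0, 142.0], 0.69)]
rib [([339.0, 206.0], 0.93), ([298.0, 286.0], 0.88), ([234.0, 141.0], 0.73), ([264.0, 214.0], 0.72), ([220.0, 139.0], 0.54)]
side dict_keys(['pixels', 'range_z', 'fx', 'fy', 'cx', 'cy', 'world_from_camera', 'shot']) 493.8340233500153
keeper [([307.0, 176.0], 0.89), ([262.0, 209.0], 0.87), ([219.0, 244.0], 0.82), ([308.0, 245.0], 0.61)]
pin [([309.0, 241.0], 0.93), ([267.0, 208.0], 0.78), ([222.0, 246.0], 0.73), ([308.0, 178.0], 0.59)]
lid_center [([266.0, 195.0], 0.92), ([306.0, 230.0], 0.74), ([312.0, 208.0], 0.73), ([224.0, 230.0], 0.67), ([309.0, 168.0], 0.63)]
notch [([263.0, 198.0], 0.87), ([311.0, 166.0], 0.8), ([303.0, 237.0], 0.74), ([222.0, 229.0], 0.6)]
rib [([304.0, 235.0], 0.94), ([306.0, 167.0], 0.89), ([220.0, 230.0], 0.76), ([268.0, 198.0], 0.64)]
wrist dict_keys(['pixels', 'range_z', 'fx', 'fy', 'cx', 'cy', 'T_tool_cam', 'shot']) 334.5526775742111
keeper []
pin []
lid_center []
notch []
rib []
```

View pics/top0.png

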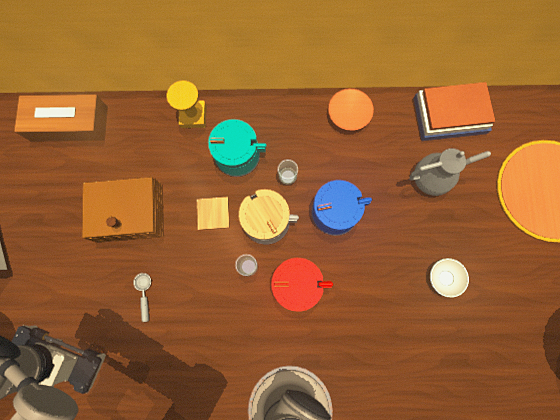

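View pics/side0.png

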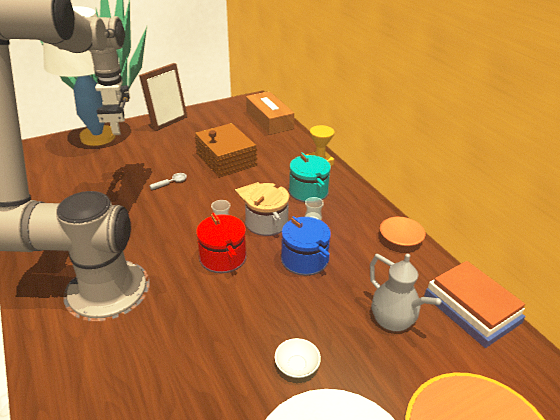

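View pics/wrist0.png

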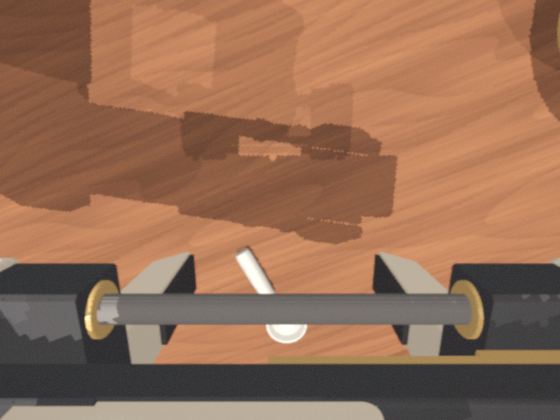

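Candidates in the top view are turquoise (234,145), blue (339,206), red (298,286) and steel with a bamboo lid (265,215). By the description I choose the last. Next I check it in a close crop and measure it.

```bash
cat > h.py <<'E'
import numpy as np,cv2
def cloud(p):
    h,w=p['range_z'].shape;u,v=np.meshgrid(np.arange(w),np.arange(h));z=p['range_z']
    P=np.stack([(u-p['cx'])/p['fx']*z,(v-p['cy'])/p['fy']*z,z],-1);M=p['world_from_camera']
    return P@M[:3,:3].T+M[:3,3]
E
python3 - <<'E'
from h import *
p=dict(np.load('top0.npz'));W=cloud(p)
im=p['pixels'][180:250,190:310];cv2.imwrite('pics/crop.png',cv2.resize(im,None,fx=6,fy=6,interpolation=cv2.INTER_CUBIC))
print(np.round(p['world_from_camera'],3))
s=(slice(180,250),slice(225,305));Q=W[s]
z=Q[...,2]
for r in range(186,246,3): print(r,' '.join('%3d'%(1000*W[r,c,2]) for c in range(232,304,3)))
m=(abs(z-.108)<.005)&(p['range_z'][s]>0)
P=Q[m];
mm=m.astype(np.uint8)
c=cv2.findContours(mm,cv2.RETR_EXTERNAL,cv2.CHAIN_APPROX_NONE)[0];c=max(c,key=cv2.contourArea)[:,0]
B=Q[c[:,1],c[:,0]][:,:2]
(cc,rr)=cv2.minEnclosingCircle(B.astype(np.float32));print('circle',cc,rr,'medz',np.median(P[:,2]))
E
```

```text
[[-0.009 -0.98   0.197  0.315]
 [-1.     0.011  0.012  0.002]
 [-0.014 -0.197 -0.98   1.183]
 [ 0.     0.     0.     1.   ]]
186   1  -1   0   0   0  -2   5   0  -3   1   3   1   2  -2   3  -5   0  -2  -1  -2   1   0   2 1182
189   1  -2  -3   1   1   4  -3   1  -2   0  -1  -2   0   2  -2   2   0  -1   3   0  -6   1  -1  -2
192   0   0   1  -2   0  -4  -3  -3 109 110 104 106 106 108 105   2   0  -2   1  -3  -3   2   0  -1
195   2   2   1   2   0   1   6   0  81 109 106 106 108 105 102 109 108   0  -1  -1   0   2  -1   0
198  -3   0  -1  -6   0 108 109  79 108 107 106 105 108 107 106 110 108 107   2   5   3   0   0   0
201   3  -1  -1   3 106 109 104 105 107 106 109 109 111 107 110 107 112 109   0   2   2   1   1   2
204  -1   4   0 110 108 105 105 110 109 108 107 106 105 104 107 108 109 108 108  -3 1182   0   0   0
207   0   3   1 108 108 108 107 108 110 106 108 111 109 109 106 108 109 105 108   0   0  -2   1   0
210   1   2   3 107 107 107 107 112 111 108 109 108 108 110 106 108 108 108 108   1  -2   2   3  -1
213  -3   1   5 110 106 110 110 105 108 109 108 107 106 109 105 109 106 1
[... 419 characters left out ...]
  -2   0
228  -2  -2  -2   0 104 108 106 105 107 106 107 107 105 124 126 108 109 109  70   2  -3   0   6   2
231   0   0   0  -4   2 107 105 106 108 106 108 111 109 108 126 118 109  77  17  -1   0   3   2  -3
234   0   2   0   0  -1   5 108 109 104 106 107 108 105 105 107 105  80  37   0   1   1   0   0   0
237   2   0  -1   2  -1  -2  26  91 108 113 108 106 107 109 100  68  35   0  -1   2   0   0   1  -3
240   0   1   0   0   0  -1   1   5  45  68  80  80  77  66  43  12   0  -1   0  -1   2   2   2   0
243   0   1   0   0   0   0   1   1   0   6   6  13  15   8  -2   0   1   1   1   1   0   0   4   2
circle (0.533155620098114, 0.06604315340518951) 0.07052400708198547 medz 0.1080300986485081
```

View pics/crop.png

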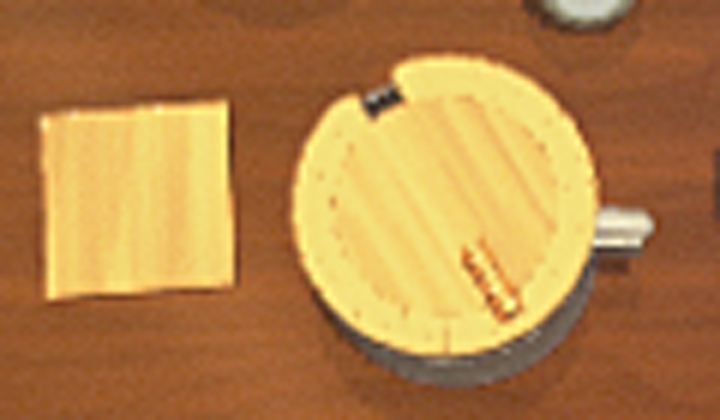

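```bash
cat >> h.py <<'E'
def pix(p,u,v,z):
    M=p['world_from_camera'];d=M[:3,:3]@np.array([(u-p['cx'])/p['fx'],(v-p['cy'])/p['fy'],1]);o=M[:3,3]
    return o+d*(z-o[2])/d[2]
E
python3 - <<'E'
from h import *
import scipy.optimize as so
p=dict(np.load('top0.npz'));W=cloud(p)
s=(slice(180,250),slice(225,305));Q=W[s];z=Q[...,2]
m=(abs(z-.108)<.005)&(p['range_z'][s]>0)
c=max(cv2.findContours(m.astype(np.uint8),cv2.RETR_EXTERNAL,cv2.CHAIN_APPROX_NONE)[0],key=cv2.contourArea)[:,0]
B=np.array([pix(p,225+a,180+b,.108)[:2] for a,b in c])
f=so.least_squares(lambda x:np.hypot(*(B-x[:2]).T)-x[2],[.533,.066,.07],loss='soft_l1',f_scale=.001)
C=f.x[:2];print('C',f.x)
def ang(q):
    d=q[:2]-C;return np.degrees(np.arctan2(d[1],d[0])),np.hypot(*d)
crop=lambda a,b:((a+.5)/6-.5+190,(b+.5)/6-.5+180)
print('notch inner',ang(pix(p,*crop(382,100),.108)), 'notch lip', ang(pix(p,*crop(376,82),.108)))
print('rib top mid',ang(pix(p,*crop(489,280),.126)))
for a,b in[(470,250),(508,312)]:print('rib',ang(pix(p,*crop(a,b),.125)))
print('pin',ang(pix(p,*crop(628,226),.0935)),ang(pix(p,*crop(648,226),.0935)))
R=(z>.119)&(z<.14);q=Q[R];print('ribcloud',len(q),ang(q.mean(0)),q.mean(0))
K=(z>.082)&(z<.098)&(Q[...,1]<C[1]-.06);q=Q[K];print('pincloud',len(q),ang(q.mean(0)),q.mean(0))
# other objects
for n,(u,v,h) in dict(cupa=(288,172,.08),cupb=(247,265,.08)).items(): print(n,pix(p,u,v-3,h))
E
```

```text
C [0.53244451 0.06612324 0.06875964]
notch inner (np.float64(30.498965666075936), np.float64(0.05930672664671285)) notch lip (np.float64(28.862619727555458), np.float64(0.06827879791703508))
rib top mid (np.float64(-151.60868048977525), np.float64(0.042819708272608746))
rib (np.float64(-153.56408515050927), np.float64(0.026378295876012328))
rib (np.float64(-151.0841077902482), np.float64(0.05965467168012625))
pin (np.float64(-94.95146022203478), np.float64(0.08437219208299719)) (np.float64(-94.52276078270779), np.float64(0.09368895056346539))
ribcloud 61 (np.float64(-149.6739193347276), np.float64(0.04237459589951471)) [0.49586821 0.04472743 0.12446869]
pincloud 47 (np.float64(-96.0108616818596), np.float64(0.08137608136201095)) [ 0.52392305 -0.01480544  0.09087239]
cupa [ 0.67094979 -0.0020682   0.08      ]
cupb [0.40256685 0.11495826 0.08      ]
```

```bash
cat >> h.py <<'E'
from scipy.spatial.transform import Rotation as Ro
C=np.array([.5325,.0661])
def tool(s): return Ro.from_euler('xyz',s['tool_rot']).as_matrix(),np.array(s['tool_pos'])
def az(v): return np.degrees(np.arctan2(v[1],v[0]))
E
python3 - <<'E'
from h import *
from cell import observe,vision
s=observe();R,t=tool(s);print(np.round(R,3),t,'az y',az(R[:,1]),'az z',az(R[:,2]))
p=vision.read_camera('wrist');print(np.round(p['T_tool_cam'],3))
# target
th=np.radians(-150.3);e=np.array([np.cos(th),np.sin(th)]);tt=np.array([-e[1],e[0]])
for off in (.026,.0155):
  g=C+.043*e+off*tt;d=np.array([g[0]-t[0],g[1]-t[1],0]);print('goal',g,'tool slide mm',np.round(1000*R.T@d,1))
print('t az',az(tt))
E
```

```text
[[ 0.     0.36   0.933]
 [ 0.     0.933 -0.36 ]
 [-1.     0.     0.   ]] [0.18876549 0.48991301 0.22675616] az y 68.92513054139286 az z -21.074869540930877
[[-0.001 -0.279  0.96  -0.158]
 [ 1.    -0.001  0.     0.   ]
 [ 0.001  0.96   0.279 -0.075]
 [ 0.     0.     0.     1.   ]]
goal [0.50803077 0.02221086] tool slide mm [  -0.  -321.6  466.1]
goal [0.50282845 0.03133149] tool slide mm [  -0. -315.  458.]
t az -60.30000000000002
```

Call:
{"name": "send_rows", "arguments": {"motion": [{"hand": -1, "slide": [0, -27, 39], "spin": 0}, {"hand": -1, "slide": [0, -27, 39], "spin": 0}, {"hand": -1, "slide": [0, -27, 39], "spin": 0}, {"hand": -1, "slide": [0, -27, 39], "spin": 0}, {"hand": -1, "slide": [0, -27, 39], "spin": 0}, {"hand": -1, "slide": [0, -27, 39], "spin": 0}, {"hand": -1, "slide": [0, -27, 39], "spin": 0}, {"hand": -1, "slide": [0, -27, 39], "spin": 0}], "grip_force": 10}}

```text
time: 1.75
tool_pos: [0.4076, 0.1707, 0.2269]
tool_rot: [1.19, 1.565, 0.834]
contact_force: [1.3, 0.9, 0.3]
opening: 0.0323
```

Call:
{"name": "send_rows", "arguments": {"motion": [{"hand": -1, "slide": [0, -27, 39], "spin": 0}, {"hand": -1, "slide": [0, -27, 39], "spin": 0}, {"hand": -1, "slide": [0, 0, 0], "spin": 0.137}, {"hand": -1, "slide": [0, 0, 0], "spin": 0.137}, {"hand": -1, "slide": [0, 0, 0], "spin": 0.137}, {"hand": -1, "slide": [0, 0, 0], "spin": 0.137}, {"hand": -1, "slide": [0, 0, 0], "spin": 0.137}, {"hand": -1, "slide": [0, 0, 0], "spin": 0}]}}

```text
time: 2.55
tool_pos: [0.4678, 0.0815, 0.227]
tool_rot: [1.481, 1.564, 0.404]
contact_force: [-0.5, 0.4, 0.8]
opening: 0.0002
```

```bash
cat > st.py <<'E'
from h import *
import sys
from cell import observe
def rel(th,r,off,z,aztool=None):
    s=observe();R,t=tool(s);a=np.radians(th);e=np.array([np.cos(a),np.sin(a)]);tt=np.array([-e[1],e[0]])
    g=np.array([*(C+r*e+off*tt),z]);
    print('t',round(s['time'],2),'tcp',np.round(t,4),'az z',round(az(R[:,2]),2),'tilt',np.round(R[2],3),'F',np.round(s['contact_force'],1),'open',round(s['opening'],4),'j6',round(s['qpos'][5],2))
    print('need slide mm',np.round(1000*R.T@(g-t),1),'spin',round(np.radians((az(R[:,2])-(th+90)+180)%360-180),3))
if __name__=='__main__': rel(*map(float,sys.argv[1:]))
E
python3 st.py -150.3 .043 .026 .16
```

```text
t 2.55 tcp [0.4678 0.0815 0.227 ] az z -61.72 tilt [-1.     0.007  0.001] F [-0.5  0.4  0.8] open 0.0002 j6 -0.49
need slide mm [67.1  6.8 71.2] spin -0.025
```

Call:
{"name": "send_rows", "arguments": {"motion": [{"hand": -1, "slide": [0, 3, 36], "spin": -0.025}, {"hand": -1, "slide": [0, 4, 36], "spin": 0}, {"hand": -1, "slide": [35, 0, 0], "spin": 0}, {"hand": -1, "slide": [32, 0, 0], "spin": 0}, {"hand": -1, "slide": [0, 0, 0], "spin": 0}]}}

```text
time: 3.05
tool_pos: [0.5123, 0.0201, 0.1599]
tool_rot: [1.236, 1.559, 0.207]
contact_force: [0.2, -0.8, -0.2]
opening: 0.0008
```

```bash
python3 st.py -150.3 .043 .026 .115; python3 - <<'E'
from h import *
from cell import vision
p=vision.read_camera('wrist');cv2.imwrite('pics/w1.png',p['pixels'])
p=vision.read_camera('top');cv2.imwrite('pics/t1.png',p['pixels'])
E
```

```text
t 3.05 tcp [0.5123 0.0201 0.1599] az z -58.99 tilt [-1.     0.011  0.004] F [ 0.2 -0.8 -0.2] open 0.0008 j6 -0.66
need slide mm [44.9 -3.1 -4.2] spin 0.023
```

View pics/w1.png

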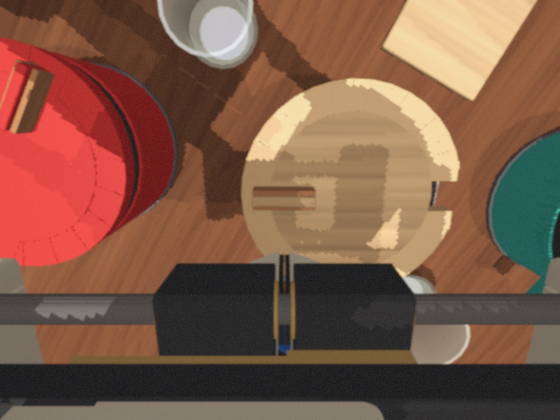

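The wrist view shows the bamboo lid, with the rib at (284,198) level with the finger face and the notch at (440,195). The fingers are shut below the rib, on its counter-clockwise side. I check the gap with this calibration.

```bash
cat >> h.py <<'E'
def wristW(p,s):
    R,t=tool(s);M=np.eye(4);M[:3,:3]=R;M[:3,3]=t
    p=dict(p);p['world_from_camera']=M@p['T_tool_cam'];return p
E
python3 - <<'E'
from h import *
from cell import vision,observe
s=observe();p=wristW(vision.read_camera('wrist'),s)
W=cloud(p);R,t=tool(s)
def a(q): d=q[:2]-C;return round(az(d),1),round(np.hypot(*d)*1000,1)
for u,v,z in[(253,198,.125),(316,198,.125),(284,198,.125),(434,195,.108),(445,183,.108),(445,211,.108)]:print(u,v,a(pix(p,u,v,z)))
m=(W[...,2]>.117)&(W[...,2]<.14)&(p['range_z']>0);m[250:]=0;q=W[m];print(len(q),q.mean(0),a(q.mean(0)))
T=(q-t)@R;print('rib in tool y,z pct',np.percentile(T[:,1:],[2,50,98],axis=0)*1000)
m=(abs(W[...,2]-.108)<.005);m[262:]=0
c=max(cv2.findContours(m.astype(np.uint8),cv2.RETR_EXTERNAL,cv2.CHAIN_APPROX_NONE)[0],key=cv2.contourArea)[:,0]
B=np.array([pix(p,*x,.108)[:2] for x in c if x[1]<250])
import scipy.optimize as so
print(so.least_squares(lambda x:np.hypot(*(B-x[:2]).T)-x[2],[.533,.066,.07],loss='soft_l1',f_scale=.001).x)
E
```

```text
253 198 (np.float64(-149.1), np.float64(56.7))
316 198 (np.float64(-148.7), np.float64(18.8))
284 198 (np.float64(-149.0), np.float64(38.1))
434 195 (np.float64(28.6), np.float64(60.9))
445 183 (np.float64(35.6), np.float64(67.3))
445 211 (np.float64(20.0), np.float64(70.9))
3266 [0.40463581 0.03118887 0.12355711] (np.float64(-164.7), np.float64(132.5))
rib in tool y,z pct [[-155.29711818 -104.31097546]
 [-139.33059267  -78.00979694]
 [  14.97826615  -24.86324119]]
[0.53374353 0.06719979 0.06894689]
```

Call:
{"name": "send_rows", "arguments": {"motion": [{"hand": -1, "slide": [22, -3, -1], "spin": 0.023}, {"hand": -1, "slide": [20, 0, 0], "spin": 0}, {"hand": -1, "slide": [2, 0, 0], "spin": 0}, {"hand": -1, "slide": [0, 0, 0], "spin": 0}]}}

```text
time: 3.6
tool_pos: [0.5172, 0.0205, 0.1274]
tool_rot: [1.059, 1.537, 0.01]
contact_force: [-0.0, 0.5, 0.6]
opening: 0.0004
```

```bash
python3 st.py -150.3 .043 .0155 .115
```

```text
t 3.6 tcp [0.5172 0.0205 0.1274] az z -60.1 tilt [-0.999  0.03   0.017] F [-0.   0.5  0.6] open 0.0004 j6 -0.64
need slide mm [ 11.9  -7.4 -16.8] spin 0.004
```

Call:
{"name": "send_rows", "arguments": {"motion": [{"hand": -1, "slide": [6, -4, -1], "spin": 0}, {"hand": -1, "slide": [6, -3, -1], "spin": 0}, {"hand": -1, "slide": [0, 0, 0], "spin": 0}]}}

```text
time: 3.9
tool_pos: [0.5118, 0.0187, 0.1177]
tool_rot: [1.039, 1.531, -0.008]
contact_force: [0.1, -0.0, -0.0]
opening: 0.0004
```

```bash
python3 st.py -150.3 .043 .0155 .115
```

```text
t 3.9 tcp [0.5118 0.0187 0.1177] az z -60.01 tilt [-0.999  0.034  0.02 ] F [ 0.1 -0.  -0. ] open 0.0004 j6 -0.64
need slide mm [  2.4  -1.5 -15.4] spin 0.005
```

Call:
{"name": "send_rows", "arguments": {"motion": [{"hand": -1, "slide": [2, -1, -7], "spin": 0}, {"hand": -1, "slide": [0, 0, -6], "spin": 0}, {"hand": -1, "slide": [0, 0, 0], "spin": 0}]}}

```text
time: 4.2
tool_pos: [0.5041, 0.0301, 0.1158]
tool_rot: [1.032, 1.53, -0.015]
contact_force: [0.3, -0.4, -0.5]
opening: 0.0007
```

```bash
python3 st.py -150.3 .043 .0155 .115; python3 - <<'E'
from h import *
from cell import vision
p=vision.read_camera('wrist');cv2.imwrite('pics/w2.png',p['pixels'])
E
```

```text
t 4.2 tcp [0.5041 0.0301 0.1158] az z -60.03 tilt [-0.999  0.035  0.021] F [ 0.3 -0.4 -0.5] open 0.0007 j6 -0.62
need slide mm [ 0.8 -0.5 -1.7] spin 0.005
```

View pics/w2.png

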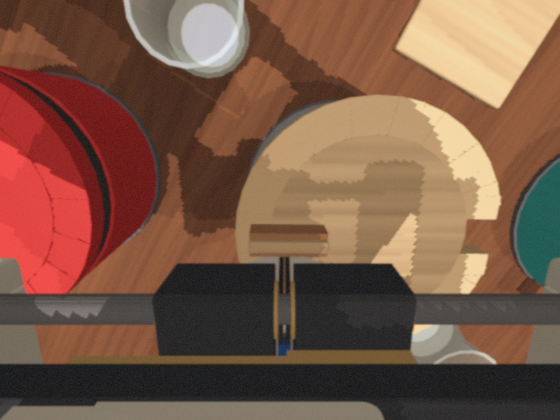

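The rib (288,240) is now right in front of the fingertip and centred on it. I begin the clockwise push along the arc.

Call:
{"name": "send_rows", "arguments": {"motion": [{"hand": -1, "slide": [0, -1, -2], "spin": 0}, {"hand": -1, "slide": [0, -1.3, -4.4], "spin": 0.1}, {"hand": -1, "slide": [0, -1.3, -4.4], "spin": 0.1}, {"hand": -1, "slide": [0, -1.3, -4.4], "spin": 0.1}, {"hand": -1, "slide": [0, -1.3, -4.4], "spin": 0.1}, {"hand": -1, "slide": [0, 0, 0], "spin": 0}]}}

```text
time: 4.85
tool_pos: [0.4919, 0.0447, 0.1158]
tool_rot: [1.384, 1.527, -0.078]
contact_force: [-0.8, 0.5, 0.1]
opening: 0.0004
```

```bash
python3 st.py -173.5 .043 .0155 .115;  python3 - <<'E'
from h import *
from cell import vision
p=vision.read_camera('wrist');cv2.imwrite('pics/w3.png',p['pixels'])
E
```

```text
t 4.85 tcp [0.4919 0.0447 0.1158] az z -83.77 tilt [-0.999  0.043  0.008] F [-0.8  0.5  0.1] open 0.0004 j6 -0.17
need slide mm [ 0.8 -0.3 -1.2] spin -0.005
```

View pics/w3.png

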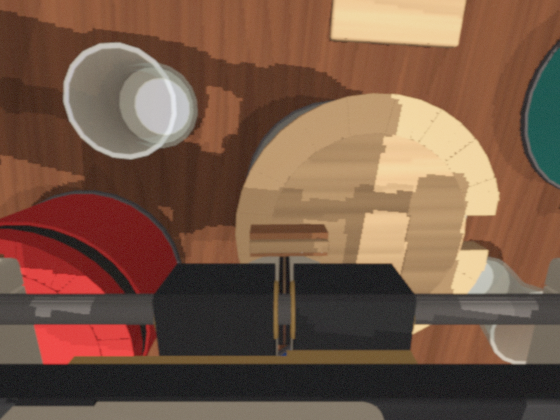

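Call:
{"name": "send_rows", "arguments": {"motion": [{"hand": -1, "slide": [0, -1.3, -4.4], "spin": 0.1}, {"hand": -1, "slide": [0, -1.3, -4.4], "spin": 0.1}, {"hand": -1, "slide": [0, -1.3, -4.4], "spin": 0.1}, {"hand": -1, "slide": [0, -1.3, -4.4], "spin": 0.1}, {"hand": -1, "slide": [0, -1.3, -4.4], "spin": 0.1}, {"hand": -1, "slide": [0, -1.3, -4.4], "spin": 0.1}, {"hand": -1, "slide": [0, -1.3, -4.4], "spin": 0.1}, {"hand": -1, "slide": [0, 0, 0], "spin": 0}]}}

```text
time: 5.7
tool_pos: [0.4869, 0.0744, 0.1153]
tool_rot: [2.007, 1.533, -0.156]
contact_force: [-0.0, 0.6, 0.4]
opening: 0.0006
```

```bash
python3 st.py -214 .043 .0155 .115
```

```text
t 5.7 tcp [0.4869 0.0744 0.1153] az z -123.92 tilt [-0.999  0.034 -0.016] F [-0.   0.6  0.4] open 0.0006 j6 0.6
need slide mm [ 0.3 -0.6 -3.1] spin 0.001
```

Call:
{"name": "send_rows", "arguments": {"motion": [{"hand": -1, "slide": [0, -1.5, -5], "spin": 0.1}, {"hand": -1, "slide": [0, -1.5, -5], "spin": 0.1}, {"hand": -1, "slide": [0, -1.4, -5], "spin": 0.1}, {"hand": -1, "slide": [0, -1.3, -5], "spin": 0.1}, {"hand": -1, "slide": [0, -1.3, -4.7], "spin": 0.1}, {"hand": -1, "slide": [0, -1.3, -4.7], "spin": 0.1}, {"hand": -1, "slide": [0, -1.3, -4.7], "spin": 0.1}, {"hand": -1, "slide": [0, 0, 0], "spin": 0}]}}

```text
time: 6.5
tool_pos: [0.5032, 0.1022, 0.1144]
tool_rot: [2.628, 1.544, -0.224]
contact_force: [-0.8, -0.4, 0.4]
opening: 0.0003
```

```bash
python3 st.py -254 .043 .0155 .115;python3 - <<'E'
from h import *
from cell import vision,observe
p=vision.read_camera('wrist');cv2.imwrite('pics/w4.png',p['pixels'])
p=vision.read_camera('top');cv2.imwrite('pics/t4.png',cv2.resize(p['pixels'][160:270,180:320],None,fx=5,fy=5,interpolation=cv2.INTER_CUBIC))
E
```

```text
t 6.5 tcp [0.5032 0.1022 0.1144] az z -163.36 tilt [-1.     0.013 -0.023] F [-0.8 -0.4  0.4] open 0.0003 j6 1.34
need slide mm [-0.5 -0.1 -2.7] spin 0.011
```

View pics/w4.png

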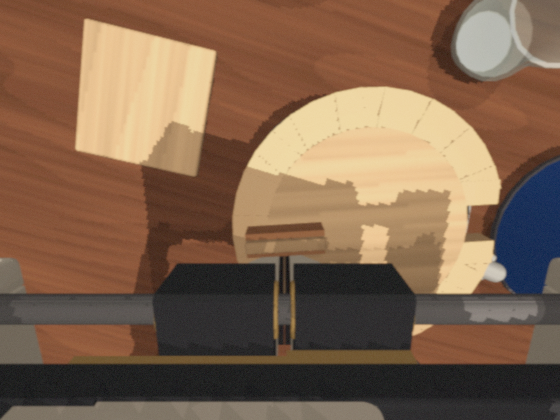

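View pics/t4.png

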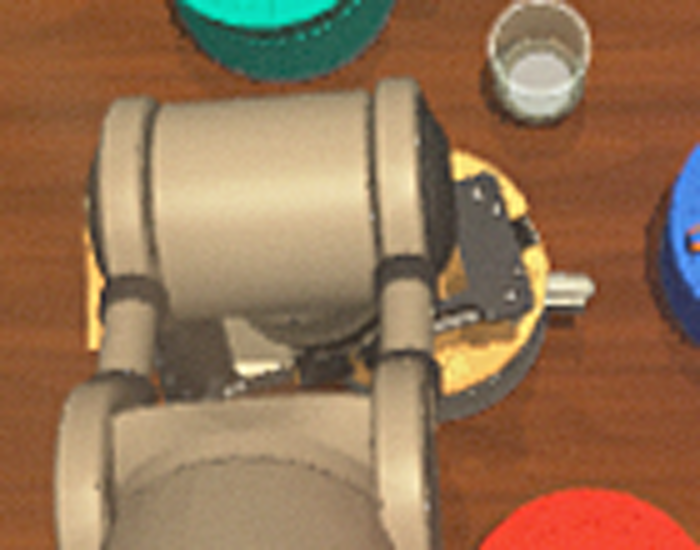

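The wrist view shows the notch at about (480,222) and the pin at (497,271), so roughly 20° are left to turn. I measure both against the lid centre.

```bash
python3 - <<'E'
from h import *
from cell import vision,observe
s=observe();p=wristW(vision.read_camera('wrist'),s)
cv2.imwrite('pics/w5.png',cv2.resize(p['pixels'][170:310,400:560],None,fx=5,fy=5,interpolation=cv2.INTER_CUBIC))
import pickle;pickle.dump(p,open('w5.pkl','wb'))
E
```

```text
(no output)
```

View pics/w5.png

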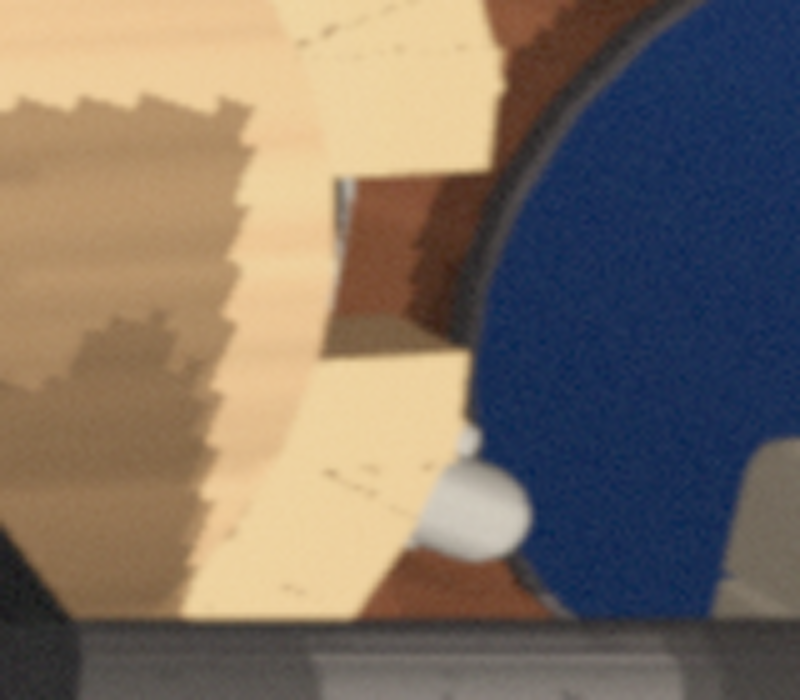

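```bash
python3 - <<'E'
from h import *
import pickle,scipy.optimize as so
p=pickle.load(open('w5.pkl','rb'))
c=lambda a,b:((a+.5)/5-.5+400,(b+.5)/5-.5+170)
W=cloud(p);m=(abs(W[...,2]-.108)<.006);m[262:]=0;m[:,:225]=0
k=max(cv2.findContours(m.astype(np.uint8),cv2.RETR_EXTERNAL,cv2.CHAIN_APPROX_NONE)[0],key=cv2.contourArea)[:,0]
B=np.array([pix(p,*x,.108)[:2] for x in k if x[1]<230])
f=so.least_squares(lambda x:np.hypot(*(B-x[:2]).T)-.07,[.533,.066],loss='soft_l1',f_scale=.001);Cw=f.x;print('Cw',Cw)
for nm,cc in(('top C',C),('wrist C',Cw)):
  A=lambda q:(round(az(q[:2]-cc),1),round(1000*np.hypot(*(q[:2]-cc)),1))
  P=[pix(p,*c(*x),.108) for x in((335,178),(490,172),(320,358),(470,350))]
  print(nm,'notch in',A((P[0]+P[2])/2),'out',A((P[1]+P[3])/2),'width',np.hypot(*(P[0]-P[2])[:2]),'dir',az(P[1]-P[0]),az(P[3]-P[2]))
  for x,z in(((475,505),.0935),((490,505),.0935),((525,515),.0875),((480,510),.09)):print('pin',x,A(pix(p,*c(*x),z)))
E
```

```text
Cw [0.53479483 0.06705432]
top C notch in (np.float64(-66.8), np.float64(51.5)) out (np.float64(-67.8), np.float64(67.4)) width 0.019539151815141164 dir -71.21219115898938 -70.3444564953569
pin (475, 505) (np.float64(-92.0), np.float64(85.6))
pin (490, 505) (np.float64(-91.6), np.float64(87.3))
pin (525, 515) (np.float64(-92.2), np.float64(96.9))
pin (480, 510) (np.float64(-92.7), np.float64(89.3))
wrist C notch in (np.float64(-69.6), np.float64(51.5)) out (np.float64(-69.9), np.float64(67.4)) width 0.019539151815141164 dir -71.21219115898938 -70.3444564953569
pin (475, 505) (np.float64(-93.4), np.float64(86.7))
pin (490, 505) (np.float64(-93.1), np.float64(88.4))
pin (525, 515) (np.float64(-93.5), np.float64(98.0))
pin (480, 510) (np.float64(-94.1), np.float64(90.4))
```

Call:
{"name": "send_rows", "arguments": {"motion": [{"hand": -1, "slide": [0, -1.3, -5], "spin": 0.1}, {"hand": -1, "slide": [0, -1.3, -5], "spin": 0.1}, {"hand": -1, "slide": [0, -1.3, -5], "spin": 0.1}, {"hand": -1, "slide": [0, 0, 0], "spin": 0}]}}

```text
time: 7.05
tool_pos: [0.5148, 0.1083, 0.1142]
tool_rot: [2.894, 1.548, -0.255]
contact_force: [-0.8, 0.4, -0.0]
opening: 0.0005
```

```bash
python3 st.py -272 .043 .0155 .115; python3 - <<'E'
from h import *
from cell import vision,observe
s=observe();p=wristW(vision.read_camera('wrist'),s)
cv2.imwrite('pics/w6.png',cv2.resize(p['pixels'][170:310,400:560],None,fx=5,fy=5,interpolation=cv2.INTER_CUBIC))
import pickle;pickle.dump(p,open('w6.pkl','wb'))
E
```

```text
t 7.05 tcp [0.5148 0.1083 0.1142] az z 179.59 tilt [-1.     0.005 -0.022] F [-0.8  0.4 -0. ] open 0.0005 j6 1.65
need slide mm [-0.7 -1.4 -3.7] spin 0.028
```

View pics/w6.png

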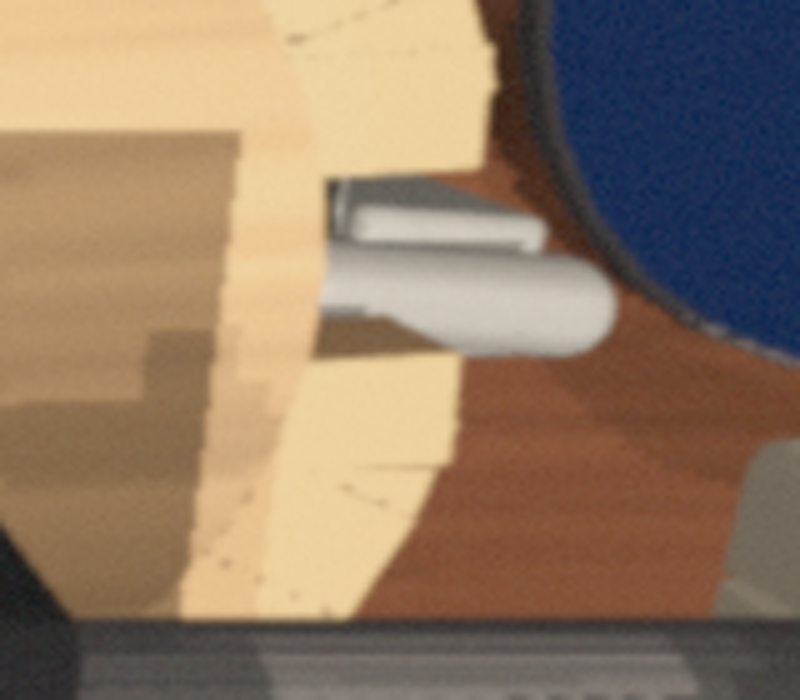

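```bash
cat > an.py <<'E'
from h import *
import pickle,scipy.optimize as so
def run(fn,N,pins,lim=230,box=(170,400),umin=225):
    p=pickle.load(open(fn,'rb'))
    c=lambda a,b:((a+.5)/5-.5+box[1],(b+.5)/5-.5+box[0])
    W=cloud(p);m=(abs(W[...,2]-.108)<.006);m[262:]=0;m[:,:umin]=0
    k=max(cv2.findContours(m.astype(np.uint8),cv2.RETR_EXTERNAL,cv2.CHAIN_APPROX_NONE)[0],key=cv2.contourArea)[:,0]
    B=np.array([pix(p,*x,.108)[:2] for x in k if x[1]<lim])
    f=so.least_squares(lambda x:np.hypot(*(B-x[:2]).T)-.07,C,loss='soft_l1',f_scale=.001);Cw=f.x;print('Cw',Cw)
    A=lambda q:(round(az(q[:2]-Cw),1),round(1000*np.hypot(*(q[:2]-Cw)),1))
    P=[pix(p,*c(*x),.108) for x in N]
    print('notch in',A((P[0]+P[2])/2),'out',A((P[1]+P[3])/2),'dir',az(P[1]-P[0]),az(P[3]-P[2]))
    for x,z in pins:print('pin',x,A(pix(p,*c(*x),z)))
    a,b=[pix(p,*c(*x),z) for x,z in (pins[0],pins[-1])];print('pin dir',az(b-a))
E
python3 -c "
from an import *
run('w6.pkl',((328,178),(488,166),(312,358),(462,350)),(((330,277),.0905),((470,298),.0905),((600,307),.0905)))"
```

```text
Cw [0.5347858  0.06715702]
notch in (np.float64(-86.4), np.float64(51.7)) out (np.float64(-86.5), np.float64(67.7)) dir -86.08187982283687 -87.30999787172648
pin (330, 277) (np.float64(-92.6), np.float64(62.8))
pin (470, 298) (np.float64(-94.0), np.float64(79.4))
pin (600, 307) (np.float64(-94.1), np.float64(94.7))
pin dir -97.01514703833207
```

Call:
{"name": "send_rows", "arguments": {"motion": [{"hand": -1, "slide": [0, -1, -3], "spin": 0.06}, {"hand": -1, "slide": [0, -1, -3], "spin": 0.06}, {"hand": -1, "slide": [0, 0, 0], "spin": 0}]}}

```text
time: 7.4
tool_pos: [0.5193, 0.1097, 0.1142]
tool_rot: [2.982, 1.55, -0.275]
contact_force: [0.2, 0.2, 0.8]
opening: 0.0004
```

```bash
python3 st.py -275 .043 .0155 .115; python3 - <<'E'
from h import *
from cell import vision,observe
s=observe();p=wristW(vision.read_camera('wrist'),s)
cv2.imwrite('pics/w7.png',cv2.resize(p['pixels'][170:310,400:560],None,fx=5,fy=5,interpolation=cv2.INTER_CUBIC))
import pickle;pickle.dump(p,open('w7.pkl','wb'))
E
```

```text
t 7.4 tcp [0.5193 0.1097 0.1142] az z 173.37 tilt [-1.     0.003 -0.02 ] F [0.2 0.2 0.8] open 0.0004 j6 1.76
need slide mm [-0.8 -0.8 -1.4] spin -0.029
```

View pics/w7.png

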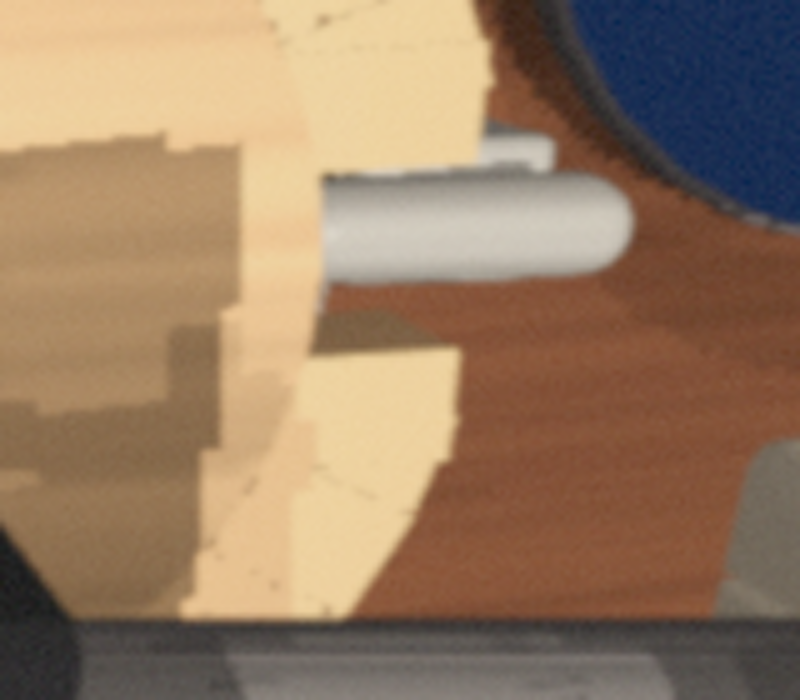

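```bash

python3 -c "
from an import *
run('w7.pkl',((326,172),(480,164),(312,355),(460,348)),(((340,230),.0875),((470,227),.0875),((600,224),.0875)))
run('w7.pkl',((326,172),(480,164),(312,355),(460,348)),(((340,230),.0915),((470,227),.0915),((600,224),.0915)))"
```

```text
Cw [0.53486874 0.06718652]
notch in (np.float64(-92.2), np.float64(51.9)) out (np.float64(-92.6), np.float64(67.4)) dir -93.63820113363381 -93.84793958021498
pin (340, 230) (np.float64(-94.7), np.float64(65.1))
pin (470, 227) (np.float64(-94.8), np.float64(80.1))
pin (600, 224) (np.float64(-94.9), np.float64(95.1))
pin dir -95.34002512430497
Cw [0.53486874 0.06718652]
notch in (np.float64(-92.2), np.float64(51.9)) out (np.float64(-92.6), np.float64(67.4)) dir -93.63820113363381 -93.84793958021498
pin (340, 230) (np.float64(-93.6), np.float64(62.9))
pin (470, 227) (np.float64(-93.9), np.float64(77.6))
pin (600, 224) (np.float64(-94.2), np.float64(92.2))
pin dir -95.34002512430484
```

Call:
{"name": "send_rows", "arguments": {"motion": [{"hand": -1, "slide": [0, -0.5, -1.4], "spin": 0.01}, {"hand": -1, "slide": [0, 0, 0], "spin": 0}, {"hand": -1, "slide": [0, 0, 0], "spin": 0}]}}

```text
time: 7.75
tool_pos: [0.5202, 0.1095, 0.1142]
tool_rot: [2.961, 1.551, -0.3]
contact_force: [0.1, -0.4, 0.5]
opening: 0.0002
```

```bash
python3 st.py -275 .043 .0155 .115; python3 - <<'E'
from h import *
from cell import vision,observe
s=observe();p=wristW(vision.read_camera('wrist'),s)
cv2.imwrite('pics/w8.png',cv2.resize(p['pixels'][170:310,400:560],None,fx=5,fy=5,interpolation=cv2.INTER_CUBIC))
import pickle;pickle.dump(p,open('w8.pkl','wb'))
E
```

```text
t 7.75 tcp [0.5202 0.1095 0.1142] az z 173.18 tilt [-1.     0.004 -0.02 ] F [ 0.1 -0.4  0.5] open 0.0002 j6 1.76
need slide mm [-0.8 -0.8 -0.5] spin -0.032
```

View pics/w8.png

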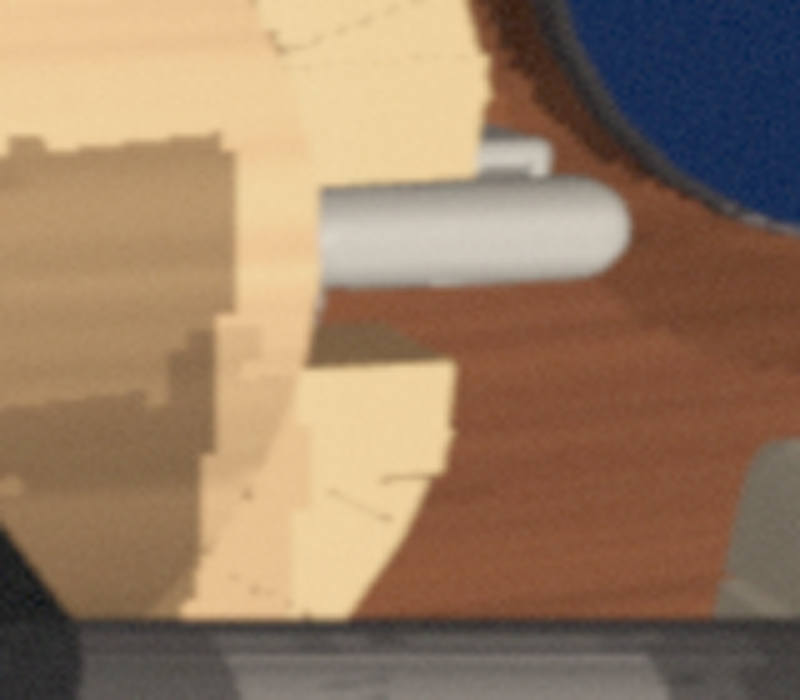

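```bash

python3 -c "
from an import *
run('w8.pkl',((322,187),(478,177),(305,368),(455,360)),(((335,236),.0875),((470,234),.0875),((600,230),.0875)))"
```

```text
Cw [0.53483532 0.06718725]
notch in (np.float64(-93.2), np.float64(51.6)) out (np.float64(-93.2), np.float64(67.4)) dir -93.10374727355571 -93.67131850374852
pin (335, 236) (np.float64(-94.8), np.float64(64.8))
pin (470, 234) (np.float64(-95.0), np.float64(80.4))
pin (600, 230) (np.float64(-95.0), np.float64(95.4))
pin dir -95.56109584407078
```

Within the play already, with about 1.6° left; one more small nudge, then I back off and lift.

Call:
{"name": "send_rows", "arguments": {"motion": [{"hand": -1, "slide": [0, 0, -1.3], "spin": 0.01}, {"hand": -1, "slide": [0, 0, 0], "spin": 0}, {"hand": -1, "slide": [0, 0, 8], "spin": 0}, {"hand": -1, "slide": [0, 0, 6], "spin": 0}, {"hand": -1, "slide": [-15, 0, 0], "spin": 0}, {"hand": -1, "slide": [-20, 0, 0], "spin": 0}, {"hand": -1, "slide": [0, 0, 0], "spin": 0}]}}

```text
time: 8.5
tool_pos: [0.5043, 0.1116, 0.1493]
tool_rot: [2.933, 1.552, -0.337]
contact_force: [-0.2, -0.4, 0.2]
opening: 0.0005
```

```bash
python3 st.py -275 -.005 0 .115; python3 - <<'E'
from h import *
from cell import vision,observe
s=observe();p=wristW(vision.read_camera('wrist'),s)
cv2.imwrite('pics/w9.png',p['pixels'])
import pickle;pickle.dump(p,open('w9.pkl','wb'))
E
```

```text
t 8.5 tcp [0.5043 0.1116 0.1493] az z 172.64 tilt [-1.     0.004 -0.019] F [-0.2 -0.4  0.2] open 0.0005 j6 1.78
need slide mm [ 35.1  46.3 -33.4] spin -0.041
```

View pics/w9.png

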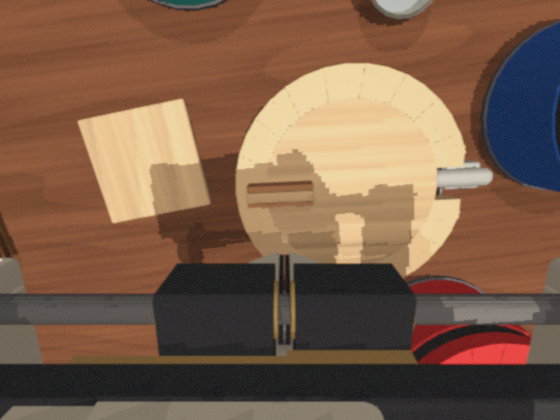

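```bash
python3 -c "
import pickle,cv2
p=pickle.load(open('w9.pkl','rb'))
cv2.imwrite('pics/w9c.png',cv2.resize(p['pixels'][130:240,380:510],None,fx=5,fy=5,interpolation=cv2.INTER_CUBIC))"
```

```text
(no output)
```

View pics/w9c.png

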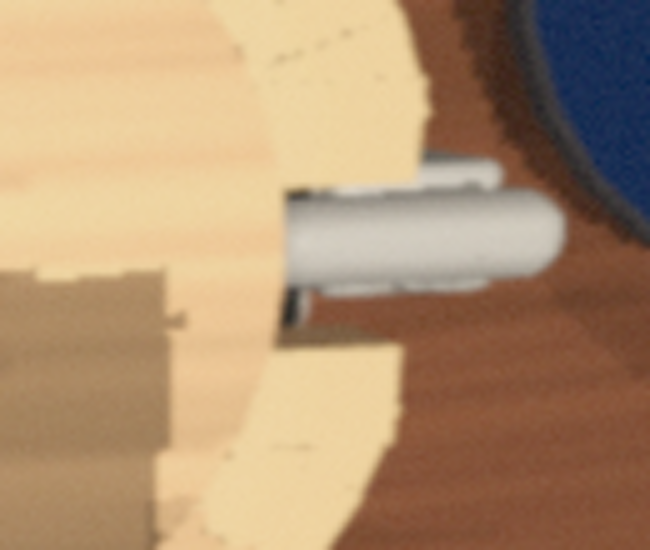

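```bash
python3 -c "
from an import *
run('w9.pkl',((285,190),(420,182),(272,350),(402,344)),(((300,240),.0875),((420,236),.0875),((540,232),.0875)),lim=245,box=(130,380))"
```

```text
Cw [0.53497241 0.06784146]
notch in (np.float64(-94.5), np.float64(52.1)) out (np.float64(-94.5), np.float64(68.1)) dir -94.02587427987963 -94.73125950930026
pin (300, 240) (np.float64(-94.4), np.float64(63.9))
pin (420, 236) (np.float64(-94.6), np.float64(79.9))
pin (540, 232) (np.float64(-94.8), np.float64(95.8))
pin dir -95.50754357505116
```

The lid is aligned: notch at -94.5°, pin at -94.6°. I move over the lid centre and press.

Call:
{"name": "send_rows", "arguments": {"motion": [{"hand": -1, "slide": [0, 16, -11], "spin": 0}, {"hand": -1, "slide": [0, 16, -11], "spin": 0}, {"hand": -1, "slide": [0, 16, -11], "spin": 0}, {"hand": -1, "slide": [12, 0, 0], "spin": 0}, {"hand": -1, "slide": [12, 0, 0], "spin": 0}, {"hand": -1, "slide": [0, 0, 0], "spin": 0}]}}

```text
time: 9.15
tool_pos: [0.5279, 0.0576, 0.1188]
tool_rot: [2.688, 1.559, -0.581]
contact_force: [0.4, -1.1, 0.1]
opening: 0.0006
```

```bash
python3 st.py -275 -.007 0 .111
```

```text
t 9.15 tcp [0.5279 0.0576 0.1188] az z 172.69 tilt [-1.     0.005 -0.011] F [ 0.4 -1.1  0.1] open 0.0006 j6 1.67
need slide mm [ 7.8 -2.1 -3.7] spin -0.04
```

Call:
{"name": "send_rows", "arguments": {"motion": [{"hand": -1, "slide": [5, -2, -3], "spin": 0}, {"hand": -1, "slide": [4, 0, 0], "spin": 0}, {"hand": -1, "slide": [0, 0, 0], "spin": 0}]}}

```text
time: 9.45
tool_pos: [0.5309, 0.0596, 0.1085]
tool_rot: [2.633, 1.56, -0.636]
contact_force: [-0.4, 0.1, -0.2]
opening: 0.0007
```

Call:
{"name": "send_rows", "arguments": {"motion": [{"hand": -1, "slide": [2, 0, 0], "spin": 0}, {"hand": -1, "slide": [2, 0, 0], "spin": 0}]}}

```text
time: 9.65
tool_pos: [0.5312, 0.0596, 0.1057]
tool_rot: [2.654, 1.558, -0.614]
contact_force: [-2.3, -0.5, 5.6]
opening: 0.0005
```

Call:
{"name": "send_rows", "arguments": {"motion": [{"hand": -1, "slide": [2, 0, 0], "spin": 0}, {"hand": -1, "slide": [2, 0, 0], "spin": 0}]}}

```text
time: 9.85
tool_pos: [0.5312, 0.0596, 0.1033]
tool_rot: [2.67, 1.557, -0.597]
contact_force: [-1.8, -0.7, 7.0]
opening: 0.0005
```

Call:
{"name": "send_rows", "arguments": {"motion": [{"hand": -1, "slide": [2, 0, 0], "spin": 0}, {"hand": -1, "slide": [2, 0, 0], "spin": 0}, {"hand": -1, "slide": [2, 0, 0], "spin": 0}]}}

```text
time: 10.15
tool_pos: [0.5312, 0.0596, 0.0997]
tool_rot: [2.703, 1.555, -0.563]
contact_force: [-3.5, 0.2, 5.5]
opening: 0.0005
```

Call:
{"name": "send_rows", "arguments": {"motion": [{"hand": -1, "slide": [2, 0, 0], "spin": 0}, {"hand": -1, "slide": [2, 0, 0], "spin": 0}]}}

```text
time: 10.35
tool_pos: [0.5312, 0.0596, 0.0974]
tool_rot: [2.723, 1.554, -0.543]
contact_force: [-3.1, -0.6, 6.7]
opening: 0.0004
```

Call:
{"name": "send_rows", "arguments": {"motion": [{"hand": -1, "slide": [1.5, 0, 0], "spin": 0}, {"hand": -1, "slide": [1.5, 0, 0], "spin": 0}]}}

```text
time: 10.55
tool_pos: [0.5312, 0.0596, 0.0961]
tool_rot: [2.736, 1.552, -0.529]
contact_force: [-2.8, -0.8, 5.7]
opening: 0.0006
```

Call:
{"name": "send_rows", "arguments": {"motion": [{"hand": -1, "slide": [1.5, 0, 0], "spin": 0}]}}

```text
time: 10.65
tool_pos: [0.5312, 0.0596, 0.0954]
tool_rot: [2.741, 1.552, -0.524]
contact_force: [-2.3, -0.4, 6.0]
opening: 0.0006
```

Call:
{"name": "send_rows", "arguments": {"motion": [{"hand": -1, "slide": [1.5, 0, 0], "spin": 0}]}}

```text
time: 10.75
tool_pos: [0.5312, 0.0596, 0.0951]
tool_rot: [2.747, 1.551, -0.517]
contact_force: [-5.2, -0.3, 13.3]
opening: 0.0005
```

Call:
{"name": "send_rows", "arguments": {"motion": [{"hand": -1, "slide": [1.5, 0, 0], "spin": 0}, {"hand": -1, "slide": [1.5, 0, 0], "spin": 0}]}}

```text
time: 10.95
tool_pos: [0.5312, 0.0596, 0.0951]
tool_rot: [2.765, 1.549, -0.499]
contact_force: [-3.8, 0.1, 12.2]
opening: 0.0004
```

Call:
{"name": "send_rows", "arguments": {"motion": [{"hand": -1, "slide": [-5, 0, 0], "spin": 0}, {"hand": -1, "slide": [-20, 0, 0], "spin": 0}, {"hand": -1, "slide": [-35, 0, 0], "spin": 0}, {"hand": -1, "slide": [-35, 0, 0], "spin": 0}, {"hand": -1, "slide": [0, 15, 30], "spin": 0}, {"hand": -1, "slide": [0, 0, 30], "spin": 0}, {"hand": -1, "slide": [0, 0, 0], "spin": 0}]}}

```text
time: 11.65
tool_pos: [0.4679, 0.0533, 0.1955]
tool_rot: [2.871, 1.543, -0.392]
contact_force: [-0.1, 0.4, -0.2]
opening: 0.0011
```

```bash
python3 st.py -275 .043 .0155 .115; python3 - <<'E'
from h import *
from cell import vision,observe
s=observe();p=wristW(vision.read_camera('wrist'),s)
cv2.imwrite('pics/w10.png',p['pixels'])
import pickle;pickle.dump(p,open('w10.pkl','wb'))
W=cloud(p);m=(np.hypot(W[...,0]-.534,W[...,1]-.067)<.06)&(W[...,2]>.06)&(W[...,2]<.13);m[255:]=0
print('z hist',np.percentile(W[m][:,2],[5,25,50,75,95]),m.sum())
E
```

```text
t 11.65 tcp [0.4679 0.0533 0.1955] az z 173.06 tilt [-1.     0.007 -0.027] F [-0.1  0.4 -0.2] open 0.0011 j6 1.65
need slide mm [ 81.2 -63.6 -43.5] spin -0.034
z hist [0.09377499 0.09456865 0.09509089 0.09562754 0.09694044] 20223
```

View pics/w10.png

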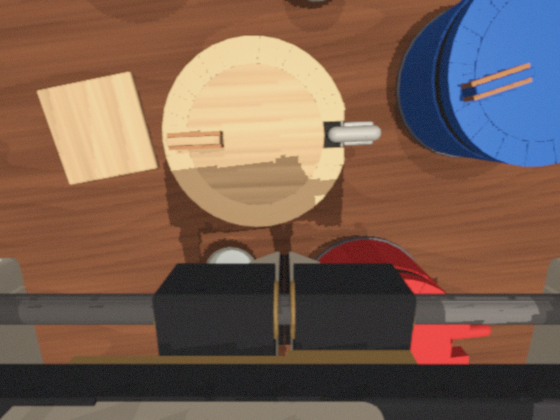

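The lid top now measures 95.1 mm and the pin sits centred in the notch at (340,134). I compare the bystanders with the start picture, then hand in.

```bash
python3 - <<'E'
from h import *
from cell import vision,observe,job
a=dict(np.load('top0.npz'))['pixels'];b=vision.read_camera('top')['pixels']
d=(cv2.absdiff(a,b).max(2)>50)
for n,(u,v,r) in dict(coaster=(212,213,16),cup_a=(288,172,12),cup_b=(247,265,12),dish=(450,278,20),pot=(440,175,25),spoon=(143,295,20),basket=(120,210,35)).items():print(n,d[v-r:v+r,u-r:u+r].mean().round(3))
cv2.imwrite('pics/t10.png',b)
print(observe()['contact_force']); print(job.hand_in())
E
```

```text
coaster 0.27
cup_a 0.0
cup_b 0.201
dish 0.0
pot 0.0
spoon 0.0
basket 0.0
[0.09960595 0.15017473 0.26135197]
the job is handed in; nothing more can be done
None
```

View pics/t10.png

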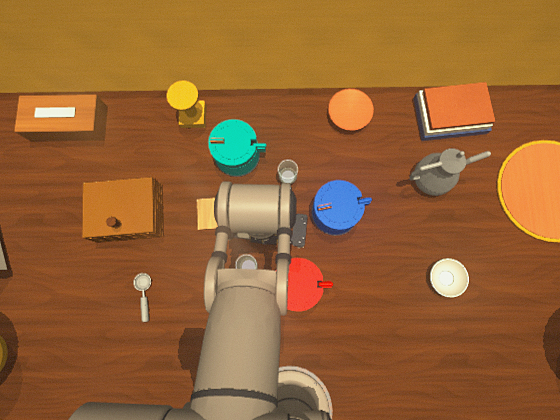

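I turned the bamboo lid of the steel keeper about 124° clockwise until the notch was over the pin, then pressed it down fully home. I pushed with the shut fingertips on one side of the rib only, and pressed near the lid's centre. The job was handed in at about 12 s of the 48 s; hand-in gives no verdict.

- **Alignment:** before pressing, the notch measured -94.5° and the pin -94.6°. After pressing, the wrist picture shows the pin in the middle of the notch.
- **Pressing:** it took about 5 to 7 N, with no reading above about 14 N after the lid met its stop. The lid top measures 95.1 mm, where home is 95 mm.
- **Hand:** it is about 100 mm above the lid, and the force reading is near zero.
- **Bystanders:** the last top picture shows cup_a, dish, pot, spoon and basket unchanged from the start. The comparison did flag the coaster and cup_b. The arm or its shadow covers part of both there; both still stand in place in the picture, and the hand never came near table level.
- **Disagreement:** the wrist and top cameras differed by 2 to 3 mm on where the lid's centre is. I took the angles from the wrist view alone.

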